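# Kit a lens carrier and hold it up level

## Robot

A 6-joint arm with a two-finger parallel gripper is mounted at the origin on the work surface; the furniture and walls round the work are solid. World frame = base frame: x ahead of the robot, y to its left, z up, the work surface at z = 0. Lengths are in m, angles in rad, forces in N, time in s.
With the tool pointing down it reaches from about 0.3 to 0.775 m from the base axis. Payload 14.6 kg.
Tool frame: the origin (TCP) lies midway between the tips of the shut fingers; the grasp point (between the pads) lies 19 mm behind it (ctrl.grip_depth is the z of the grasp point in the tool frame, in m); z points along the fingers, y is the line along which they close (so a half turn about z gives the same grasp; the last joint's range is limited). The gripper opens to 94 mm and grips with 3 to 60 N. Pads are 16 mm wide; open, the fingers measure 119 mm over their backs; the gripper's body (75 mm by 177 mm) begins 78 mm behind the grasp point.
Start: joints at [-1.336, 0.3, 1.521, -0, 1.321, -0.067], TCP at [0.163, -0.525, 0.205] pointing down, gripper open.
Joint ranges: [-3.03, 3.03], [-0.79, 2.21], [0.23, 2.52], [-1.04, 4.18], [0, 3.07], [-2.55, 2.55]. Speed limits (rad/s): [2.22, 2.22, 2.57, 3.14, 3.14, 3.14].

## Interface

Orientations are given as [roll, pitch, yaw] about the fixed x, y, z axes, in that order (R = Rz(yaw) Ry(pitch) Rx(roll)).
In Python, from station import ctrl gives the robot as it stands. The module is installed in compiled form; this text tells all that it offers.
- The arm moves only by the tool carry_out, never from a script. Its argument "commands" is a list of rows, each a list of 3 entries, a list of its own where there are three numbers: the closure, from 0 (fully open) to 1 (shut), then the shift along the tool's x, y, z in mm, then the turn, a rotation vector about the tool's x, y, z in rad. In form: [[gripper, [tx, ty, tz], [wx, wy, wz]], ...]. A call has 1 to 10 rows; each row shifts and turns the commanded pose from where the row before left it, along the tool's axes as they then stand; what a row does not reach is not made up. A row lasts 1/8 s, in which the tool goes at most 62.5 mm and 10.7 degrees, less where a joint would pass 70% of its speed; a pose out of reach is approached as far as the arm can. A call with a gripper value outside its range is refused whole. The fingers move at their own pace and stop on an object; "squeeze" is the grip in N (left out, the last holds). Time passes only in rows, so rows that do not move let the fingers close. It gives the time, the measured TCP pose, the force, the opening and the grip force at its end, in the units of the state.
- ctrl.get_obs(): the state, without advancing time (a new reading comes with each control period).
- ctrl.camera(name): name is "side" or "top" or "wrist"; returns a dict with "img" (420x560x3 uint8, blue, green, red), "camera_matrix" (3x3 intrinsics, pixels), "rvec" (rotation vector, rad) and "tvec" (3), from world to camera coordinates, as OpenCV has them. Camera axes: x right, y down, z forward; pixel columns grow to the right and rows downward; lengths in m; the calibration is good to about 2 mm. A picture is of the moment at which its call begins. There is no depth.
- ctrl.hand_in(): hands the job in; it is judged then, once.
Trained networks look in the newest picture that a camera, given by its name, has taken for a name from the list of things; names that differ only in an ending like _2 or _b are one class to them, and where a whole thing is asked for, a point or a joint stands for the part that bears it (a point fixed in the world has none). Each returns a list of dicts, best first, with "score" (0 to 1); they miss things now and then, are a little off and sometimes report something else, mostly with a low value. They report only what shows in the picture. A call takes as long as a camera call. They do not tell look-alikes from the thing itself.
- ctrl.outline_of(thing, camera): "region" (420x560 bool, what is visible of it).
- ctrl.place_of(thing, camera): "at" ([x, y, z] in m, in world coordinates, good to about 4 mm: a listed point, or the origin of a listed thing).
The state is a dict: "time_s": time; "qpos": joint angles; "joint_vel": joint speeds; "tau": joint torques, N m; "ee_pos": TCP position; "eef_rot": TCP orientation; "force": force on the tool from outside, world axes, zero at the start; "moment": the same for the moment, N m; "grip_width": finger opening in m; "grip_force": force on a finger pad.
Only numpy, scipy, OpenCV 4.12 (cv2) and the standard library are available. Lean on these libraries where they do the work, as an engineer would, in place of code of your own. Each camera call takes 0.05 s, during which the arm holds its last target. There are 200 camera calls.

## Task

Of the three metal spacer sleeves, stand the one that matches the lens cell's diameter, and so fits snugly, in the empty pocket of the parts carrier on the bench and let go of it. Then lift the carrier by its upright handle, level all the way with both parts seated, to about 15 cm above the bench, and finish while holding it there, steady and level. Leave the other two sleeves, the bottle and the loupe where they stand.

Things in the scene. Friction and masses are not known exactly. Their poses are not given: they have to be found in the camera images.
- carrier: loose grey block 180 x 76 x 14 mm (x, y, z), about 0.26 kg, with two equal round pockets (37 mm wide, 9 mm deep, mouth chamfered 2 mm) 60 mm either side of its centre along x. At its centre stands a flat aluminium handle, 34 mm long in x, 14 mm thick in y, top 78 mm above the underside. Origin: centre of the underside, z up.
- empty_pocket (a point): centre of the floor of the empty pocket: carrier x = +60 mm, 5 mm above the carrier's underside (mouth 9 mm higher); axes as the carrier's
- lens_pocket (a point): centre of the floor of the pocket that already holds the lens cell: carrier x = -60 mm, 5 mm above the underside
- handle_grip (a point): point in the middle of the handle, 58 mm above the carrier's underside (20 mm below the handle's top), where to pinch it across its 14 mm thickness (along carrier y); axes as the carrier's
- lens_cell: loose chromed round lens cell, 34 mm in diameter, 20 mm high, standing in its pocket of the carrier; origin at the centre of its underside, z up
- sleeve_a: loose plain aluminium tube standing on end: 34 mm outer diameter, 26 mm bore, 50 mm high, about 60 g. Origin at the centre of its lower end, z along the tube
- sleeve_b: loose plain aluminium tube standing on end: 26 mm outer diameter, 50 mm high, about 60 g. Origin at the centre of its lower end
- sleeve_c: loose plain aluminium tube standing on end: 42 mm outer diameter, 50 mm high, about 60 g. Origin at the centre of its lower end
- oil_bottle: small amber bottle with a red spout, 30 mm in diameter, 86 mm high, loose bystander; origin at the centre of its underside
- loupe: black eye loupe standing on its wide end, 39 mm in diameter, 35 mm high, loose bystander; origin at the centre of its underside
Things that resemble listed ones, but are neither listed nor needed, are in the scene too. What is shaped like the lens_cell but purple is not meant.

How it is judged:
By the outcome, as a careful person would: the job done as asked, in the order asked, and still so for the second after the job is handed in, while the arm keeps its last pose, push and grip.
It also fails if it takes over 51 s, if anything falls off the work surface, if the arm or the gripper's body presses on something with over 40 N, if the wrist force passes 120 N, or if a joint passes its speed limit or range.

## Working session

There is one attempt and no reset: what is moved stays moved. The work goes in short steps, Python scripts to look and compute and a tool call to move; the robot and the scene stay as the last step left them, time stands still between calls to the robot, and variables do not carry over. Pictures are saved under pics/ and viewed, at most 10 in all, crops included, and the job is handed in when it is done.

Besides the shell and the picture viewer there is one more tool, called after ">>>" by a JSON object that holds its "op" and its "data". carry_out: Moves the arm, as the interface text tells. Its arguments: {"type":"object","properties":{"commands":{"type":"array","items":{"type":"array"}},"squeeze":{"type":"number"}},"required":["commands"]}

```bash
mkdir -p pics
python3 - <<'E'
from station import ctrl
import cv2,numpy as np
o=ctrl.get_obs();print(o['time_s'],o['ee_pos'],o['eef_rot'],o['grip_width'],ctrl.grip_depth)
for c in('top','side'):
    d=ctrl.camera(c);cv2.imwrite(f'pics/{c}0.png',d['img'])
    print(c,d['camera_matrix'].tolist(),d['rvec'],d['tvec'])
    for t in('carrier','empty_pocket','lens_pocket','handle_grip','lens_cell','sleeve_a','oil_bottle','loupe'):
        print(t,[(np.round(r['at'],4).tolist(),round(float(r['score']),2)) for r in ctrl.place_of(t,c)])
E
```

```text
0.0 [ 0.16343642 -0.52487625  0.20487115] [-3.14041821e+00 -8.50131356e-05  3.01841252e-01] 0.09388867315976605 -0.0188
top [[443.77141976710533, 0.0, 275.5010950681929], [0.0, 443.77141976710533, 207.46993969026173], [0.0, 0.0, 1.0]] [ 2.02882056 -2.20476854  0.23257113] [-0.10089419  0.53375103  0.83133724]
carrier [([0.5429, -0.0095, -0.0009], 0.82)]
empty_pocket [([0.5453, 0.0523, 0.0045], 0.77)]
lens_pocket [([0.5308, -0.0691, 0.0009], 0.57), ([0.5427, -0.0083, 0.0016], 0.36)]
handle_grip []
lens_cell [([0.5318, -0.0672, 0.0062], 0.6), ([0.4414, -0.1051, 0.0023], 0.51), ([0.4307, -0.0232, -0.0002], 0.48)]
sleeve_a [([0.4665, -0.3663, -0.0004], 0.62), ([0.4754, -0.2188, 0.0058], 0.62), ([0.6445, -0.2902, -0.0009], 0.49)]
oil_bottle [([0.7201, -0.1068, 0.0005], 0.53)]
loupe []
side [[447.7601258363427, 0.0, 276.0575485130111], [0.0, 447.7601258363427, 205.58728893637385], [0.0, 0.0, 1.0]] [ 2.221468    0.99929402 -0.36959345] [-0.23256279 -0.31400483  1.38292089]
carrier [([0.5414, -0.0023, 0.0013], 0.65)]
empty_pocket [([0.5461, 0.0535, 0.0068], 0.98)]
lens_pocket [([0.5275, -0.0675, 0.003], 0.93)]
handle_grip [([0.5426, -0.0088, 0.0542], 0.82), ([0.4791, -0.222, -0.0009], 0.38)]
lens_cell [([0.4321, -0.0247, 0.0014], 0.72), ([0.4452, -0.1066, 0.0011], 0.6), ([0.5331, -0.0666, 0.0005], 0.54)]
sleeve_a [([0.6424, -0.291, -0.0001], 0.94), ([0.4681, -0.3634, 0.004], 0.61)]
oil_bottle [([0.7173, -0.1024, 0.0023], 0.55)]
loupe [([0.3229, -0.2855, 0.0022], 0.57)]
```

View pics/top0.png

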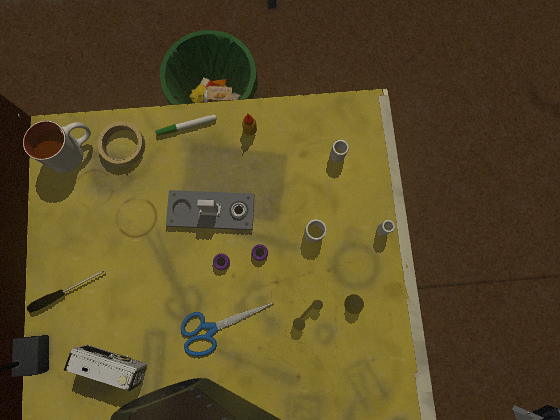

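View pics/side0.png

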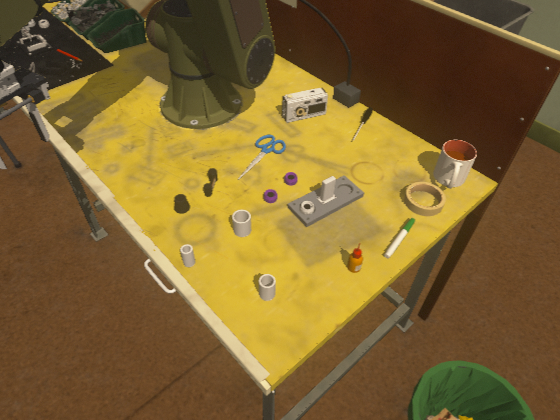

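The top view shows three tubes: (340,150), (315,230) and (388,228). The carrier is at about (210,210), with its empty pocket at (181,207) and the chromed cell at (239,210). The purple look-alikes are at (221,262) and (260,253). I'll measure the diameters by fitting silhouettes, and enlarge the tubes to confirm.

```bash
cat > h.py <<'E'
from station import ctrl
import cv2,numpy as np
from scipy.optimize import minimize
def proj(d,P): return cv2.projectPoints(np.float64(P),d['rvec'],d['tvec'],d['camera_matrix'],None)[0][:,0]
def mask(d,P):
    m=np.zeros((420*4,560*4),np.uint8); h=cv2.convexHull(np.float32(proj(d,P)))
    cv2.fillConvexPoly(m,np.int32(np.round(h*4*16+24)),1,shift=4); return cv2.resize(m.astype(np.float32),(560,420),interpolation=cv2.INTER_AREA)
def cyl(x,y,r,h,z=0):
    a=np.linspace(0,2*np.pi,48); return np.array([[x+r*np.cos(t),y+r*np.sin(t),q] for q in(z,z+h) for t in a])
def box(x,y,w,L,W,h):
    c,s=np.cos(w),np.sin(w); return np.array([[x+c*a-s*b,y+s*a+c*b,q] for a in(-L/2,L/2) for b in(-W/2,W/2) for q in(0,h)])
def fit(model,views,p0,step):
    f=lambda p:sum(np.abs(mask(d,model(p))-r).sum()/r.sum() for d,r in views)
    s=np.vstack([p0]+[np.array(p0)+np.eye(len(p0))[i]*step[i] for i in range(len(p0))])
    o=minimize(f,p0,method='Nelder-Mead',options=dict(initial_simplex=s,xatol=1e-5,fatol=1e-4)); return np.round(o.x,4),round(o.fun,3)
def near(t,c,d,p):
    u=proj(d,[p])[0]; R=ctrl.outline_of(t,c)
    R=[r['region'] for r in R if np.hypot(*(np.argwhere(r['region']).mean(0)[::-1]-u))<15]
    return R[0].astype(np.float32) if R else None
E
python3 - <<'E'
from h import *
D={c:ctrl.camera(c) for c in('top','side')}
for p in([.6445,-.29],[.4665,-.366],[.4754,-.2188]):
    vs={c:near('sleeve_a',c,D[c],p+[.025]) for c in D}
    vs={c:v for c,v in vs.items() if v is not None}
    for k in list(vs)+['both']:
        v=[(D[c],vs[c]) for c in vs if k in(c,'both')]
        print(p,k,fit(lambda q:cyl(q[0],q[1],q[2]/2,.05),v,p+[.034],[.006,.006,.006]))
# a handle makes the carrier hull non-convex in view: use top outline with opening tolerance
for c in D:
    r=near('carrier',c,D[c],[.5425,-.009,.02])
    if r is not None: print('carrier',c,r.sum(),fit(lambda q:box(*q,.18,.076,.014),[(D[c],r)],[.5425,-.009,1.45],[.006,.006,.08]))
for p in([.531,-.068,.005],):
    for c in D:
        r=near('lens_cell',c,D[c],[p[0],p[1],.02])
        if r is not None: print('lens',c,r.sum(),np.argwhere(r).mean(0))
im=D['top']['img']; cr=im[125:250,290:410]
cv2.imwrite('pics/crop.png',cv2.resize(np.hstack([cr,im[180:305,160:280]]),None,fx=3.3,fy=3.3,interpolation=cv2.INTER_CUBIC))
E
```

```text
[0.6445, -0.29] top (array([ 0.6411, -0.289 ,  0.0345]), np.float64(0.062))
[0.6445, -0.29] side (array([ 0.6414, -0.2881,  0.0342]), np.float64(0.072))
[0.6445, -0.29] both (array([ 0.6416, -0.2887,  0.0346]), np.float64(0.144))
[0.4665, -0.366] top (array([ 0.4694, -0.3663,  0.0244]), np.float64(0.058))
[0.4665, -0.366] side (array([ 0.4688, -0.364 ,  0.0248]), np.float64(0.058))
[0.4665, -0.366] both (array([ 0.4693, -0.365 ,  0.0246]), np.float64(0.179))
[0.4754, -0.2188] top (array([ 0.474 , -0.2217,  0.0404]), np.float64(0.644))
[0.4754, -0.2188] side (array([ 0.4751, -0.2196,  0.0397]), np.float64(0.043))
[0.4754, -0.2188] both (array([ 0.4744, -0.221 ,  0.0401]), np.float64(0.772))
carrier top 2871.0 (array([ 0.5406, -0.0081,  1.4421]), np.float64(0.122))
carrier side 1753.0 (array([ 0.5404, -0.0062,  1.467 ]), np.float64(0.182))
lens top 173.0 [210.12716763 238.31213873]
lens side 160.0 [207.575  307.1875]
```

View pics/crop.png

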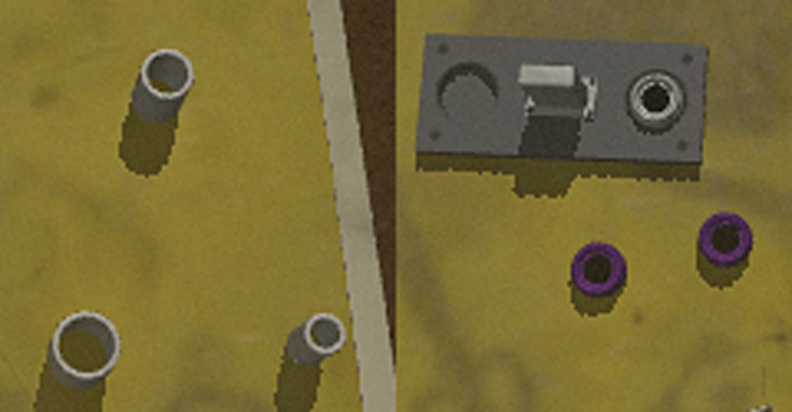

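The candidates are the tubes at top-view pixels (340,150), (315,230) and (388,228), which measure about 34.5, 40 and 24.5 mm. The crop agrees that the middle-sized one at (340,150) is sleeve_a, matching the 34 mm cell. Next I'll go above it.

```bash
cat >> h.py <<'E'
from scipy.spatial.transform import Rotation as Ro
def plan(pos,yaw,n,g):
    o=ctrl.get_obs(); p=np.array(o['ee_pos']); R=Ro.from_euler('xyz',o['eef_rot']); T=Ro.from_euler('xyz',[np.pi,0,yaw])
    w=(R.inv()*T).as_rotvec()/n; s=(np.array(pos)-p)/n; out=[]
    for i in range(n):
        out.append([g,[round(float(v),1) for v in R.inv().apply(s*1000)],[round(float(v),4) for v in w]]); R=R*Ro.from_rotvec(w)
    print('from',np.round(p,4),np.round(o['eef_rot'],4),o['grip_width'],o['time_s']); print(str(out).replace(' ',''))
E
python3 -c "
from h import *
plan([.6413,-.2887,.15],1.455,10,0)"
```

```text
from [ 0.1635 -0.5251  0.2055] [3.1415 0.     0.3018] 0.09406759219659251 1.5
[[0,[52.7,-8.4,5.5],[0.0,0.0,-0.1153]],[0,[53.3,-2.3,5.5],[0.0,0.0,-0.1153]],[0,[53.2,3.9,5.5],[0.0,0.0,-0.1153]],[0,[52.4,10.0,5.5],[0.0,0.0,-0.1153]],[0,[50.9,15.9,5.5],[0.0,0.0,-0.1153]],[0,[48.7,21.7,5.5],[0.0,0.0,-0.1153]],[0,[45.9,27.1,5.5],[0.0,0.0,-0.1153]],[0,[42.5,32.2,5.5],[0.0,0.0,-0.1153]],[0,[38.5,36.9,5.5],[0.0,0.0,-0.1153]],[0,[34.0,41.1,5.5],[0.0,0.0,-0.1153]]]
```

>>> {"op": "carry_out", "data": {"commands": [[0,[53,-8,5],[0,0,-0.115]],[0,[53,-2,5],[0,0,-0.115]],[0,[53,4,5],[0,0,-0.115]],[0,[52,10,5],[0,0,-0.115]],[0,[51,16,6],[0,0,-0.115]],[0,[49,22,6],[0,0,-0.115]],[0,[46,27,6],[0,0,-0.115]],[0,[42,32,6],[0,0,-0.115]],[0,[38,37,6],[0,0,-0.115]],[0,[34,41,6],[0,0,-0.115]]]}}

```text
time_s: 2.75
ee_pos: [0.643, -0.2899, 0.1492]
eef_rot: [3.142, 0.0, 1.456]
force: [-0.2, -0.9, 0.9]
grip_width: 0.094
grip_force: 0.0
```

>>> {"op": "carry_out", "data": {"commands": [[0,[0,0,0],[0,0,0]],[0,[0,0,0],[0,0,0]],[0,[0,0,0],[0,0,0]]]}}

```text
time_s: 3.12
ee_pos: [0.6408, -0.2918, 0.15]
eef_rot: [3.141, 0.0, 1.45]
force: [-0.6, 0.2, 1.4]
grip_width: 0.0941
grip_force: 0.0
```

Run:
```python
from h import *
d=ctrl.camera('wrist');cv2.imwrite('pics/w1.png',d['img'])
C=-cv2.Rodrigues(d['rvec'])[0].T@d['tvec'].ravel();print('cam',C)
r=near('sleeve_a','wrist',d,[.6413,-.2887,.03])
print([np.round(x['at'],4) for x in ctrl.place_of('sleeve_a','wrist')])
if r is not None: print(r.sum(),fit(lambda q:cyl(q[0],q[1],q[2]/2,.05),[(d,r)],[.6413,-.2887,.034],[.005,.005,.005]))
plan([.6413,-.2887,.015],1.455,6,0)
```

```text
cam [ 0.64952123 -0.21374628  0.33031868]
[array([ 0.4753, -0.2218,  0.0005]), array([ 0.4684, -0.3662, -0.0007]), array([ 0.6407, -0.2905, -0.0036])]
1115.0 (array([ 0.6406, -0.2889,  0.0336]), np.float64(0.212))
from [ 0.641  -0.2916  0.15  ] [3.1411e+00 2.0000e-04 1.4505e+00] 0.09379027973405296 3.275
[[0,[0.5,-0.0,22.5],[0.0001,0.0,-0.0008]],[0,[0.5,-0.0,22.5],[0.0001,0.0,-0.0008]],[0,[0.5,-0.0,22.5],[0.0001,0.0,-0.0008]],[0,[0.5,-0.0,22.5],[0.0001,0.0,-0.0008]],[0,[0.5,-0.0,22.5],[0.0001,0.0,-0.0008]],[0,[0.5,-0.0,22.5],[0.0001,0.0,-0.0008]]]
```

View pics/w1.png

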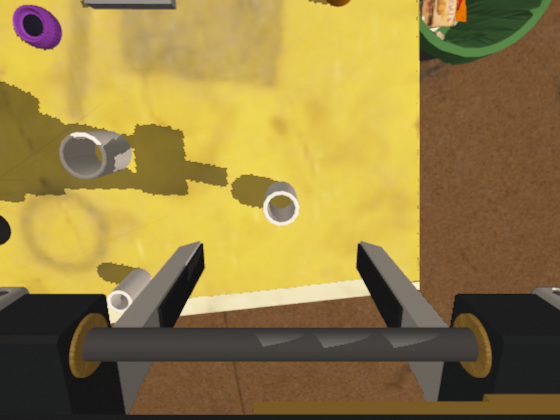

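The wrist view shows the sleeve at (281,205), upright and between the fingers, with the big one at (90,155) and the small one at (125,290). The three fits agree on about (0.641, -0.289), so I'll descend and grip.

>>> {"op": "carry_out", "data": {"commands": [[0,[1,0,20],[0,0,0]],[0,[1,0,20],[0,0,0]],[0,[1,0,20],[0,0,0]],[0,[0,0,20],[0,0,0]],[0,[0,0,20],[0,0,0]],[0,[0,0,15],[0,0,0]],[0,[0,0,10],[0,0,0]],[0,[0,0,5],[0,0,0]],[0,[0,0,0],[0,0,0]],[0,[0,0,0],[0,0,0]]]}}

```text
time_s: 4.53
ee_pos: [0.6422, -0.2881, 0.0202]
eef_rot: [3.141, 0.0, 1.452]
force: [-0.2, -1.4, -0.3]
grip_width: 0.0942
grip_force: 0.0
```

>>> {"op": "carry_out", "data": {"commands": [[0.5,[0,0,0],[0,0,0]],[0.6,[0,0,0],[0,0,0]],[0.7,[0,0,0],[0,0,0]],[0.8,[0,0,0],[0,0,0]],[1,[0,0,0],[0,0,0]],[1,[0,0,0],[0,0,0]],[1,[0,0,0],[0,0,0]],[1,[0,0,0],[0,0,0]]], "squeeze": 20}}

```text
time_s: 5.52
ee_pos: [0.6419, -0.2879, 0.0195]
eef_rot: [3.142, -0.0, 1.452]
force: [0.2, -0.5, -0.5]
grip_width: 0.0333
grip_force: 20.0
```

>>> {"op": "carry_out", "data": {"commands": [[1,[0,0,-15],[0,0,0]],[1,[0,0,-30],[0,0,0]],[1,[0,0,-35],[0,0,0]],[1,[0,0,-35],[0,0,0]],[1,[0,0,-25],[0,0,0]]]}}

```text
time_s: 6.15
ee_pos: [0.6421, -0.288, 0.1626]
eef_rot: [3.139, 0.001, 1.452]
force: [0.8, -0.4, 0.1]
grip_width: 0.0333
grip_force: 20.0
```

```bash
python3 -c "
from h import *
plan([.547,-.03,.17],1.455,7,1)"
```

```text
from [ 0.6421 -0.288   0.1626] [3.1392e+00 9.0000e-04 1.4518e+00] 0.03325791566466219 6.15
[[1,[35.0,-17.9,-1.1],[0.0003,0.0001,-0.0005]],[1,[35.0,-17.9,-1.1],[0.0003,0.0001,-0.0005]],[1,[35.0,-17.8,-1.1],[0.0003,0.0001,-0.0005]],[1,[35.0,-17.8,-1.1],[0.0003,0.0001,-0.0005]],[1,[35.0,-17.8,-1.1],[0.0003,0.0001,-0.0005]],[1,[35.0,-17.8,-1.1],[0.0003,0.0001,-0.0005]],[1,[35.0,-17.8,-1.1],[0.0003,0.0001,-0.0005]]]
```

>>> {"op": "carry_out", "data": {"commands": [[1,[20,-10,0],[0,0,0]],[1,[35,-18,0],[0,0,0]],[1,[35,-18,0],[0,0,0]],[1,[35,-18,0],[0,0,0]],[1,[35,-18,0],[0,0,0]],[1,[35,-18,0],[0,0,0]],[1,[30,-15,0],[0,0,0]],[1,[20,-10,0],[0,0,0]],[1,[0,0,0],[0,0,0]],[1,[0,0,0],[0,0,0]]]}}

```text
time_s: 7.4
ee_pos: [0.5472, -0.0305, 0.1597]
eef_rot: [3.141, 0.0, 1.451]
force: [0.9, -0.4, -0.5]
grip_width: 0.0336
grip_force: 20.0
```

Run:
```python
from h import *
d=ctrl.camera('wrist');cv2.imwrite('pics/w2.png',d['img'])
for t in('empty_pocket','lens_pocket','carrier','handle_grip','sleeve_a'):
    print(t,[(np.round(x['at'],4),round(x['score'],2)) for x in ctrl.place_of(t,'wrist')])
im=d['img'].copy()
x,y,w=.5405,-.0075,1.455
e=[x+.06*np.cos(w),y+.06*np.sin(w)]; o=ctrl.get_obs();print(o['ee_pos'],o['eef_rot'],e)
for P in(cyl(*e,.0205,0,.014),cyl(o['ee_pos'][0],o['ee_pos'][1],.017,.05,o['ee_pos'][2]-.0195)):
    for u in proj(d,P): cv2.circle(im,tuple(int(v) for v in np.round(u)),1,(0,0,255),-1)
for u in proj(d,box(x,y,w,.18,.076,.014)): cv2.circle(im,tuple(int(v) for v in np.round(u)),2,(0,255,0),-1)
cv2.imwrite('pics/w2o.png',im)
```

```text
empty_pocket [(array([0.5464, 0.0504, 0.0011]), 0.71)]
lens_pocket [(array([ 0.5493, -0.0299,  0.1387]), 0.71), (array([ 0.5356, -0.0639,  0.0006]), 0.57)]
carrier [(array([ 0.5409, -0.006 , -0.0024]), 0.57)]
handle_grip [(array([ 0.5392, -0.0064,  0.0585]), 0.62), (array([ 0.5389, -0.0633,  0.0036]), 0.54)]
sleeve_a [(array([ 0.549 , -0.0323,  0.1401]), 0.89), (array([ 0.4722, -0.2195,  0.0037]), 0.85)]
[ 0.54690494 -0.03022871  0.15932908] [-3.14138846e+00 -5.18186763e-06  1.45114082e+00] [np.float64(0.5474322631287316), np.float64(0.05209818560924508)]
```

View pics/w2o.png

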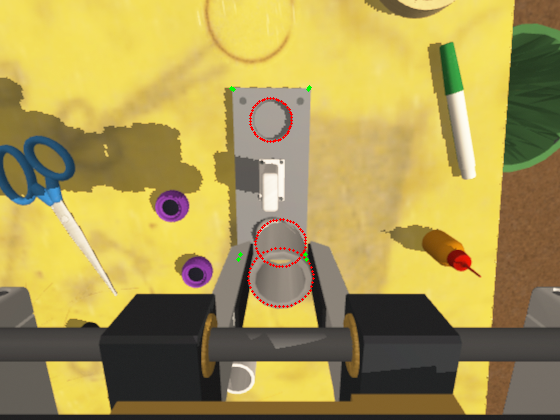

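The wrist view shows the empty pocket at (271,119), the handle at (270,185) and the held sleeve at (280,265). The projected model sits within about 1 mm of all of them. I'll refine the carrier pose by its grey edges.

Run:
```python
from h import *
d=ctrl.camera('wrist')
hsv=cv2.cvtColor(d['img'],cv2.COLOR_BGR2HSV); s=(hsv[...,1]<100).astype(np.float32)
roi=np.zeros((420,560),np.float32); roi[70:215,222:325]=1
s*=roi
f=lambda q:np.abs(mask(d,box(*q,.18,.076,.014))*roi-s).sum()
p0=np.array([.5405,-.0075,1.455]);sx=np.vstack([p0]+[p0+v for v in np.diag([.004,.004,.03])])
o=minimize(f,p0,method='Nelder-Mead',options=dict(initial_simplex=sx,xatol=1e-5,fatol=.1));x,y,w=o.x
e=[x+.06*np.cos(w),y+.06*np.sin(w)]
print(o.x,f(p0),o.fun,'pocket',e)
cv2.imwrite('pics/z.png',cv2.resize(d['img'][80:160,220:330],None,fx=6,fy=6,interpolation=cv2.INTER_CUBIC))
print(proj(d,[e+[.014],e+[.005]]))
# pocket ring: best radial gradient
g=cv2.GaussianBlur(cv2.cvtColor(d['img'],cv2.COLOR_BGR2GRAY),(0,0),1).astype(np.float32)
G=np.hypot(cv2.Sobel(g,5,1,0),cv2.Sobel(g,5,0,1))
best=max((sum(G[tuple(np.int32(np.round(proj(d,cyl(a,b,rr,0,.014)[:48])).T[::-1]))].mean() for rr in(.0185,.0205)),a,b) for a in np.arange(.541,.554,.0005) for b in np.arange(.046,.058,.0005));print(best)
plan([e[0],e[1],.159],w,6,1)
```

```text
[ 0.54086711 -0.007286    1.45035624] 170.5 103.6875 pocket [np.float64(0.5480760533318101), np.float64(0.052279349390754105)]
[[271.57202156 119.82782512]
 [271.79134549 119.92799645]]
(np.float32(170.48181), np.float64(0.5489999999999992), np.float64(0.052000000000000005))
from [ 0.5469 -0.0301  0.1593] [-3.1414  0.      1.4513] 0.03319828085493775 7.75
[[1,[13.7,-1.4,0.1],[-0.0,0.0,0.0002]],[1,[13.7,-1.4,0.1],[-0.0,0.0,0.0002]],[1,[13.7,-1.4,0.1],[-0.0,0.0,0.0002]],[1,[13.7,-1.4,0.1],[-0.0,0.0,0.0002]],[1,[13.7,-1.4,0.1],[-0.0,0.0,0.0002]],[1,[13.7,-1.4,0.1],[-0.0,0.0,0.0002]]]
```

>>> {"op": "carry_out", "data": {"commands": [[1,[12,-1.5,0],[0,0,0]],[1,[18,-2,0],[0,0,0]],[1,[18,-2,0],[0,0,0]],[1,[16.5,-1.5,0],[0,0,0]],[1,[12,-1,0],[0,0,0]],[1,[6,-0.5,0],[0,0,0]],[1,[0,0,30],[0,0,0]],[1,[0,0,30],[0,0,0]],[1,[0,0,25],[0,0,0]],[1,[0,0,15],[0,0,0]]]}}

```text
time_s: 9.0
ee_pos: [0.5479, 0.053, 0.0583]
eef_rot: [-3.14, 0.0, 1.451]
force: [0.1, -0.2, -0.8]
grip_width: 0.0331
grip_force: 20.0
```

>>> {"op": "carry_out", "data": {"commands": [[1,[0,0,10],[0,0,0]],[1,[0,0,5],[0,0,0]],[1,[0,0,0],[0,0,0]],[1,[0,0,0],[0,0,0]]]}}

```text
time_s: 9.5
ee_pos: [0.5485, 0.0532, 0.0451]
eef_rot: [3.141, -0.0, 1.452]
force: [0.3, -0.5, -0.9]
grip_width: 0.0334
grip_force: 20.0
```

Run:
```python
from h import *
d=ctrl.camera('side');o=ctrl.get_obs();print(o['ee_pos'],o['force'])
w=ctrl.camera('wrist')['img']
a=cv2.resize(d['img'][140:240,270:390],(480,400),interpolation=cv2.INTER_CUBIC);b=cv2.resize(w[150:350,200:360],(320,400))
cv2.imwrite('pics/s3.png',np.hstack([a,b]))
```

```text
[0.54849383 0.05316985 0.04501659] [-0.03305291  0.67121585 -0.82712784]
```

View pics/s3.png

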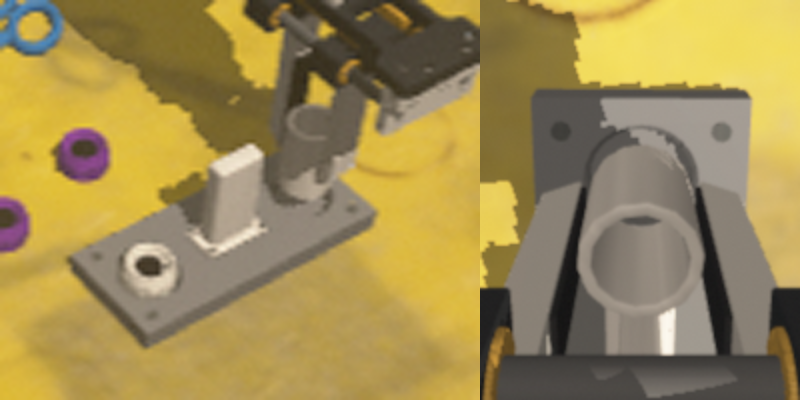

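The side crop shows the sleeve just above the pocket at (310,200). In the wrist crop its foot at (640,170) is centred in the pocket rim, so I'll lower it gently.

>>> {"op": "carry_out", "data": {"commands": [[1,[0,0,5],[0,0,0]],[1,[0,0,4],[0,0,0]],[1,[0,0,3],[0,0,0]],[1,[0,0,2],[0,0,0]],[1,[0,0,0],[0,0,0]]], "squeeze": 12}}

```text
time_s: 10.22
ee_pos: [0.5481, 0.0532, 0.0303]
eef_rot: [-3.141, 0.0, 1.452]
force: [0.2, 0.2, -1.1]
grip_width: 0.0334
grip_force: 12.0
```

>>> {"op": "carry_out", "data": {"commands": [[1,[0,0,2],[0,0,0]],[1,[0,0,2],[0,0,0]],[1,[0,0,0],[0,0,0]]]}}

```text
time_s: 10.6
ee_pos: [0.5481, 0.0532, 0.0263]
eef_rot: [-3.141, 0.0, 1.452]
force: [-0.2, 0.0, -0.6]
grip_width: 0.0336
grip_force: 12.0
```

Bottom is at about 7 mm, with no contact force. I'll lower the last bit and release.

>>> {"op": "carry_out", "data": {"commands": [[1,[0,0,1],[0,0,0]],[1,[0,0,0.5],[0,0,0]],[1,[0,0,0],[0,0,0]],[1,[0,0,0],[0,0,0]]]}}

```text
time_s: 11.1
ee_pos: [0.5482, 0.0532, 0.025]
eef_rot: [3.142, -0.0, 1.452]
force: [-0.6, -0.2, -0.9]
grip_width: 0.0334
grip_force: 12.0
```

>>> {"op": "carry_out", "data": {"commands": [[0.5,[0,0,0],[0,0,0]],[0.2,[0,0,0],[0,0,0]],[0.2,[0,0,0],[0,0,0]],[0.2,[0,0,0],[0,0,0]],[0.2,[0,0,0],[0,0,0]]]}}

```text
time_s: 11.72
ee_pos: [0.5482, 0.0531, 0.025]
eef_rot: [3.142, -0.0, 1.452]
force: [-0.0, -0.5, 0.0]
grip_width: 0.0747
grip_force: 0.0
```

>>> {"op": "carry_out", "data": {"commands": [[0.2,[0,0,-10],[0,0,0]],[0.2,[0,0,-25],[0,0,0]],[0.2,[0,0,-35],[0,0,0]],[0.2,[0,0,-30],[0,0,0]],[0.2,[0,0,-15],[0,0,0]],[0.2,[-30,0,0],[0,0,0]],[0.2,[-30,0,0],[0,0,0]],[0.2,[0,0,0],[0,0,0]],[0.2,[0,0,0],[0,0,0]]]}}

```text
time_s: 12.85
ee_pos: [0.541, -0.006, 0.1398]
eef_rot: [-3.141, -0.0, 1.452]
force: [-1.1, 0.4, -0.2]
grip_width: 0.0755
grip_force: 0.0
```

Run:
```python
from h import *
d=ctrl.camera('wrist');s=ctrl.camera('side')
for c in('wrist','side'):
  for t in('empty_pocket','lens_pocket','carrier','handle_grip','sleeve_a'):
    print(c,t,[(np.round(x['at'],4),round(x['score'],2)) for x in ctrl.place_of(t,c)])
im=d['img'].copy();x,y,w=.5409,-.0073,1.4504
c0,s0=np.cos(w),np.sin(w)
for P in(cyl(x+.06*c0,y+.06*s0,.017,.05,.005),cyl(x-.06*c0,y-.06*s0,.017,.02,.005)): 
    for u in proj(d,P): cv2.circle(im,tuple(int(v) for v in np.round(u)),0,(0,0,255),-1)
P=box(x,y,w,.034,.014,.078)
for u in proj(d,np.vstack([P,box(x,y,w,.18,.076,.014)])): cv2.circle(im,tuple(int(v) for v in np.round(u)),1,(0,255,0),-1)
a=cv2.resize(s['img'][140:240,270:390],(360,300),interpolation=cv2.INTER_CUBIC)
cv2.imwrite('pics/w4.png',np.hstack([im[:300,180:400],a])[:, :])
o=ctrl.get_obs();print(o['ee_pos'],o['eef_rot'],o['grip_width'])
```

```text
wrist empty_pocket [(array([0.5469, 0.0506, 0.0025]), 0.72), (array([ 0.5378, -0.0054,  0.0543]), 0.47)]
wrist lens_pocket [(array([ 0.5383, -0.0629,  0.005 ]), 0.94)]
wrist carrier [(array([ 0.5456, -0.0072, -0.005 ]), 0.93)]
wrist handle_grip [(array([ 0.538 , -0.0027,  0.0534]), 0.69), (array([ 0.535 , -0.0657,  0.0009]), 0.16)]
wrist sleeve_a [(array([0.5467, 0.0519, 0.0039]), 0.89), (array([ 0.47  , -0.2232, -0.0014]), 0.67)]
side empty_pocket [(array([0.5474, 0.0526, 0.0064]), 0.88)]
side lens_pocket [(array([ 0.5296, -0.065 ,  0.0054]), 0.82), (array([ 0.7177, -0.1029,  0.0015]), 0.29)]
side carrier [(array([ 0.5399, -0.0042,  0.0015]), 0.63), (array([ 4.674e-01, -3.648e-01,  1.000e-04]), 0.17)]
side handle_grip [(array([ 0.5447, -0.0112,  0.0528]), 0.57)]
side sleeve_a [(array([ 0.4657, -0.3633,  0.0011]), 0.79), (array([ 0.4806, -0.2225, -0.0012]), 0.74), (array([0.5442, 0.0506, 0.0066]), 0.58)]
[ 0.54105653 -0.00637668  0.13993908] [-3.14157195e+00  1.31261204e-07  1.45184675e+00] 0.07517052848613676
```

View pics/w4.png

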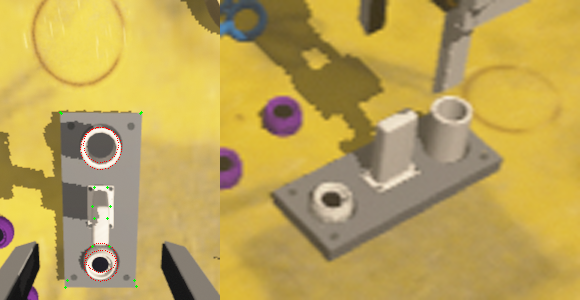

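Both parts are seated upright: the sleeve is at (100,148) in the wrist crop, and the lens cell at (100,264). The handle at (102,205) matches the model, so I'll descend to handle_grip.

>>> {"op": "carry_out", "data": {"commands": [[0.2,[-1,0,15],[0,0,0]],[0.2,[0,0,25],[0,0,0]],[0.2,[0,0,25],[0,0,0]],[0.2,[0,0,20],[0,0,0]],[0.2,[0,0,11],[0,0,0]],[0.2,[0,0,5],[0,0,0]],[0.2,[0,0,0],[0,0,0]],[0.2,[0,0,0],[0,0,0]]]}}

```text
time_s: 14.45
ee_pos: [0.5413, -0.0074, 0.0395]
eef_rot: [3.141, -0.0, 1.452]
force: [0.2, -0.3, -0.9]
grip_width: 0.0749
grip_force: 0.0
```

>>> {"op": "carry_out", "data": {"commands": [[0.5,[0,0,0],[0,0,0]],[0.65,[0,0,0],[0,0,0]],[0.75,[0,0,0],[0,0,0]],[0.8,[0,0,0],[0,0,0]],[0.85,[0,0,0],[0,0,0]],[0.9,[0,0,0],[0,0,0]],[1,[0,0,0],[0,0,0]],[1,[0,0,0],[0,0,0]],[1,[0,0,0],[0,0,0]]], "squeeze": 20}}

```text
time_s: 15.58
ee_pos: [0.5409, -0.0074, 0.0389]
eef_rot: [-3.142, 0.0, 1.452]
force: [-0.6, -0.3, 0.3]
grip_width: 0.0137
grip_force: 20.0
```

>>> {"op": "carry_out", "data": {"commands": [[1,[0,0,0],[0,0,0]],[1,[0,0,0],[0,0,0]],[1,[0,0,0],[0,0,0]]], "squeeze": 45}}

```text
time_s: 15.95
ee_pos: [0.5409, -0.0074, 0.0389]
eef_rot: [3.142, 0.0, 1.452]
force: [0.6, -0.6, -0.3]
grip_width: 0.0136
grip_force: 45.0
```

>>> {"op": "carry_out", "data": {"commands": [[1,[0,0,-2],[0,0,0]],[1,[0,0,-4],[0,0,0]],[1,[0,0,-7],[0,0,0]],[1,[0,0,-10],[0,0,0]],[1,[0,0,-10],[0,0,0]],[1,[0,0,-10],[0,0,0]],[1,[0,0,-10],[0,0,0]],[1,[0,0,-10],[0,0,0]],[1,[0,0,-10],[0,0,0]],[1,[0,0,-10],[0,0,0]]]}}

```text
time_s: 17.2
ee_pos: [0.5409, -0.0074, 0.1226]
eef_rot: [-3.142, 0.0, 1.452]
force: [0.6, 0.4, -2.6]
grip_width: 0.0136
grip_force: 45.0
```

>>> {"op": "carry_out", "data": {"commands": [[1,[0,0,-12],[0,0,0]],[1,[0,0,-12],[0,0,0]],[1,[0,0,-12],[0,0,0]],[1,[0,0,-11],[0,0,0]],[1,[0,0,-9],[0,0,0]],[1,[0,0,-6],[0,0,0]],[1,[0,0,-4],[0,0,0]],[1,[0,0,-2],[0,0,0]],[1,[0,0,0],[0,0,0]],[1,[0,0,0],[0,0,0]]]}}

```text
time_s: 18.45
ee_pos: [0.5408, -0.0074, 0.1897]
eef_rot: [-3.141, -0.0, 1.452]
force: [0.6, 0.1, -3.4]
grip_width: 0.0137
grip_force: 45.0
```

>>> {"op": "carry_out", "data": {"commands": [[1,[0,0,0],[0,0,0]],[1,[0,0,0],[0,0,0]],[1,[0,0,0],[0,0,0]],[1,[0,0,0],[0,0,0]]]}}

```text
time_s: 18.95
ee_pos: [0.5409, -0.0074, 0.1899]
eef_rot: [-3.141, -0.0, 1.452]
force: [-0.4, 0.1, -4.2]
grip_width: 0.0139
grip_force: 45.0
```

Run:
```python
from h import *
o=ctrl.get_obs();print(o['ee_pos'],o['eef_rot'],o['force'],np.abs(o['joint_vel']).max())
out=[]
x,y,w,z=.5409,-.0073,1.452,.150
B=box(x,y,w,.18,.076,.014)+[0,0,z];c0,s0=np.cos(w),np.sin(w)
for c in('side','wrist'):
    d=ctrl.camera(c);im=d['img'].copy()
    for u in proj(d,B): cv2.circle(im,tuple(int(v) for v in np.round(u)),1,(0,255,0),-1)
    u=proj(d,[[x,y,z+.03]])[0].astype(int);out.append(cv2.resize(im[max(u[1]-80,0):,max(u[0]-70,0):][:150,:150],(400,400)))
cv2.imwrite('pics/f.png',np.hstack(out))
```

```text
[ 0.54091231 -0.00742721  0.18992406] [-3.14149915e+00 -2.12853039e-06  1.45177152e+00] [-0.3622594   0.09381394 -4.15779898] 0.001211087417442579
```

View pics/f.png

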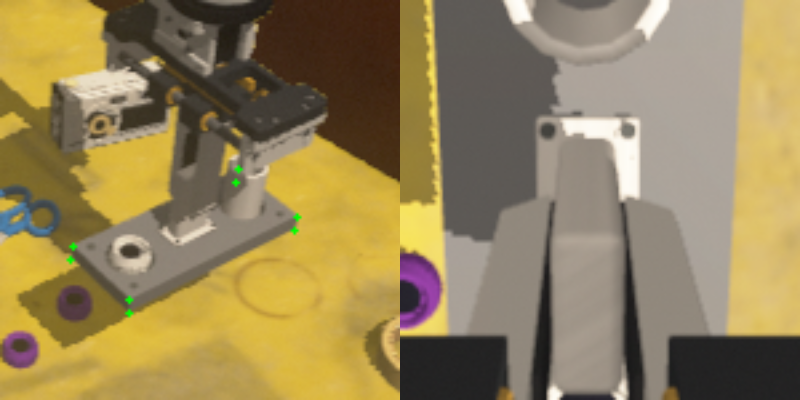

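The side crop shows the carrier's corners on the level model at 0.15 m, at (72,250), (130,305) and (297,222). Both parts are seated and the arm is still, so I'm handing in.

```bash
python3 -c "
from station import ctrl
print(ctrl.hand_in())"
```

```text
the job is handed in; nothing more can be done
None
```

I stood the 34 mm sleeve (sleeve_a) in the empty pocket and let go. I then lifted the carrier by its handle, and the arm is holding it level and steady about 15 cm above the bench with both parts seated; the job is handed in at about 19 s.

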